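# Turn a canister's label to the reader and clamp it in the ratchet vise

## Task

First turn the aluminium canister between the open vise jaws, where it stands, so that its label faces the window of the grey label reader beside the vise. Then flip the pawl lever on the ratchet handle over to the tightening (clockwise) side, and work the handle back and forth until the sprung jaw pad holds the canister firmly but is not pressed fully home, so the thin-walled canister is not crushed. Leave the canister upright with its label to the reader, the lever on the tightening side, and the other things on the bench where they are.

Things in the scene. Friction and masses are not known exactly. Their poses are not given: they have to be found in the camera images.
- vise: Grey bench vise, fixed. Origin on the bench under its vertical spindle; +y runs from spindle to jaws. Base plate 100 x 262 x 15 mm. Housing and jaws at most 60 mm high, 92 wide; fixed jaw face at y 169 mm; the moving rubber pad starts at y 85 to 93 mm, closes toward +y, out of the housing. On the spindle: toothed wheel (72 mm across, z 61 to 73 mm) and ratchet handle.
- spindle_axis (a point): Point on the vertical spindle axis, 86 mm above the bench; the handle turns about it. The jaw moves 20 mm per rad of the spindle and must close 20 to 28 mm before it grips.
- handle (a joint): Ratchet handle, steel bar, z 73.5 to 87.5 mm, reaching 190 mm from the spindle axis; 16 mm wide from 87 mm out. rad: 0 along the vise's -y, grows clockwise seen from above, stops at -0.6 and +0.6, stays where left. Against the clicks it moves freely (about 3 N at the grip point). The wheel has 24 teeth: up to 0.38 rad of each working stroke is lost before the pawl bites.
- handle_grip (a point): Middle of the bar, 150 mm from the spindle axis, 80.5 mm above the bench: where to pinch it from above. Driving the vise shut takes 8 to 10 N here (tangential, moving) while the jaw runs free, rising by about 1 N per mm of pad compression; when the hand stops and holds, less force stays, but it shows the same rise.
- pawl (a joint): Pawl lever on the handle, rad about a vertical pivot on the bar's centre line 48.7 mm from the spindle axis. 0: straight out along the handle; grows clockwise from above; stops at -0.5, +0.5. An over-centre spring (2 N at the post) snaps it over. Positive (past 0.05: it may ride on a tooth): the handle drives clockwise, closing the jaw, and clicks freely back. Negative (start): it opens the jaw.
- pawl_tip (a point): Top centre of the upright round steel post at the pawl lever's free end (diameter 12 mm, z 92.5 to 118.5 mm), 50 mm from the lever's pivot. The flat lever under it has its top at z = 96.5 mm.
- jaw_pad (a joint): Compression in m of the sprung rubber pad on the moving jaw: 0 free, 0.010 pressed home; 8 N per mm. It stays 0 until the canister is pinched. Firm is 3 to 6 mm. When the handle is let go friction holds the jaw (up to about 6 mm of pad compression; a tighter pad relaxes to that).
- canister: Plain aluminium canister, loose, 0.3 to 0.55 kg: diameter 56, height 105 mm, standing on the vise's base plate (15 mm above the bench) between the jaws, 1 to 4 mm from the fixed jaw. Origin at the centre of its underside. Its +x points to the label: a barcode plate 22 x 34 mm on the side, centred 68 mm up; a dark raised rib on the lid runs from the centre toward it.
- reader_window (a point): Centre of the dark window, 46 x 34 mm, on the face of the grey block-shaped label reader (60 x 70 x 85 mm, fixed) that stands on the vise's +x side; 58 mm above the bench, 85 to 105 mm from the canister's axis.
- tray_stack: Bystander, to be left where it is: stack of four white movement trays, 120 x 90 x 40 mm; origin at the centre of its underside.
- bell_jar: Bystander, to be left where it is: glass dust dome with a round knob, diameter 84, height 89 mm; origin at the centre of its underside.
- timer: Bystander, to be left where it is: small black bench timer, 30 x 75 x 55 mm; origin at the centre of its underside.
- screwdriver: Bystander, to be left where it is: screwdriver with a black handle, 150 mm long, lying; origin at the centre of its underside.
- loupe: Bystander, to be left where it is: black eye loupe, diameter 40, height 32 mm; origin at the centre of its underside.
- dish: Bystander, to be left where it is: shallow clear dish, diameter 72, height 16 mm; origin at the centre of its underside.
- small_jar: Bystander, to be left where it is: small closed jar, diameter 48, height 60 mm; origin at the centre of its underside.
Not all that is in view belongs to the job. Leave any orange or pink look-alike of the canister alone. What is shaped like the part that bears reader_window but red is not meant.

How it is judged:
By the outcome, as a careful person would: the job done as asked, in the order asked, and still so for the second after the job is handed in, with the robot touching nothing.
It also fails if it takes over 64 s, if anything falls off the work surface, if the arm or the gripper's body presses on something with over 40 N, if the wrist force passes 120 N, or if a joint passes its speed limit or range.

## Robot

A 6-joint arm with a two-finger parallel gripper is mounted at the origin on the work surface. World frame = base frame: x ahead of the robot, y to its left, z up, the work surface at z = 0. Lengths are in mm, angles in rad, forces in N, time in s.
With the tool pointing down it reaches from about 350 to 775 mm from the base axis. Payload 7.3 kg.
Tool frame: the origin (TCP) lies on the mounting face of the last link; the fingertips stand 178 mm ahead of it and the grasp point (between the pads) lies 159 mm ahead of it; z points along the fingers, y is the line along which they close (so a half turn about z gives the same grasp; the last joint's range is limited). The gripper opens to 92 mm and grips with 3 to 60 N. Pads are 19 mm wide; open, the fingers measure 130 mm over their backs; the gripper's body (75 mm by 190 mm) begins 47 mm behind the grasp point.
Start: joints at [0.976, 0.342, 1.524, -0, 1.275, -0.146], TCP at [227.769, 473.021, 404.741] pointing down, gripper open.
Joint ranges: [-2.53, 2.53], [-0.77, 2.02], [0.04, 2.7], [-1, 4.14], [0.28, 2.66], [-3.11, 3.11]. Speed limits (rad/s): [2.57, 2.57, 3.14, 3.14, 3.14, 3.14].

## Interface

Orientations are given as [roll, pitch, yaw] about the fixed x, y, z axes, in that order (R = Rz(yaw) Ry(pitch) Rx(roll)).
In Python, from plant import bot, vision gives the robot as it stands. The module is installed in compiled form; this text tells all that it offers.
- The arm moves only by the shell command python3 -m crank, which reads ROWS from standard input. ROWS is a JSON list of rows, 1 to 5 of them, each an object with the fields aperture (the finger opening in mm), tx, ty, tz (the shift in mm), twist (a turn about the tool's z in rad); a field left out counts as zero (the opening has to be given); each row is the pose to reach, as a shift and turn from the pose commanded when the command began, along the tool's axes at that moment; what a row does not reach only later rows make up. A row lasts 1/8 s, in which the tool goes at most 62.5 mm and 0.188 rad, less where a joint would pass 70% of its speed; a pose out of reach is approached as far as the arm can. The fingers move at their own pace and stop on an object; the grip force is fixed at half the most. Time passes only in rows, so rows that do not move let the fingers close. It prints the time, the measured TCP pose, the force, the opening and the grip force at its end. Input that does not fit is refused with a message, and nothing moves.
- bot.get_obs(): the state, without advancing time (a new reading comes with each control period).
- vision.capture(name): name is "side" or "top"; returns a dict with "color" (400x640x3 uint8, red, green, blue), "K" (3x3 intrinsics, pixels), "R" (3x3) and "t" (3): a world point X has camera coordinates R X + t. Camera axes: x right, y down, z forward; pixel columns grow to the right and rows downward; lengths in mm; the calibration is good to about 2 mm. A picture is of the moment at which its call begins. There is no depth.
- bot.close_job(): hands the job in; it is judged then, once.
The state is a dict: "time": time; "joint_positions": joint angles; "dq": joint speeds; "tau": joint torques, N m; "tool_pos": TCP position; "tcp_rot": TCP orientation; "contact_force": force on the tool from outside, world axes, zero at the start; "moment": the same for the moment, N m; "grip_width": finger opening in mm; "finger_force": force on a finger pad.
Only numpy, scipy, OpenCV 4.12 (cv2) and the standard library are available. Lean on these libraries where they do the work, as an engineer would, in place of code of your own. Each camera call takes 0.05 s, during which the arm holds its last target. There are 200 camera calls.

## Working session

There is one attempt and no reset: what is moved stays moved. The work goes in short steps, Python scripts to look and compute and a shell command to move; the robot and the scene stay as the last step left them, time stands still between calls to the robot, and variables do not carry over. Pictures are saved under pics/ and viewed, at most 10 in all, crops included, and the job is handed in when it is done.

```bash
mkdir -p pics; python3 - <<'E'
from plant import bot,vision
import cv2,numpy as np
for n in("top","side"):
    c=vision.capture(n); cv2.imwrite(f"pics/{n}0.png",c["color"][:,:,::-1])
    np.savez(f"{n}0.npz",**c); print(n,c["K"].tolist(),(-c["R"].T@c["t"]).round(1),c["R"].round(3).tolist())
o=bot.get_obs();print({k:np.round(v,3).tolist() for k,v in o.items()})
E
```

```text
top [[470.14624704306107, 0.0, 319.97248443651716], [0.0, 470.14624704306107, 202.32454502205292], [0.0, 0.0, 1.0]] [ 415.6   97.4 1116.8] [[-0.019, -1.0, -0.016], [-0.985, 0.021, -0.171], [0.171, 0.012, -0.985]]
side [[451.6747636681173, 0.0, 320.03439071207254], [0.0, 451.6747636681173, 205.70748079115143], [0.0, 0.0, 1.0]] [ 195.6 -449.5  520. ] [[0.791, -0.612, -0.013], [-0.321, -0.396, -0.86], [0.521, 0.685, -0.51]]
{'time': 0.1, 'joint_positions': [0.976, 0.343, 1.525, 0.0, 1.275, -0.146], 'dq': [0.001, -0.001, -0.003, 0.0, 0.001, 0.001], 'tau': [0.002, -43.201, -24.469, 0.072, 0.053, 0.0], 'tool_pos': [227.698, 472.915, 404.124], 'tcp_rot': [-3.14, -0.0, 2.693], 'contact_force': [0.377, 0.428, -0.599], 'moment': [-0.005, -0.085, -0.041], 'finger_force': 0.0, 'grip_width': 91.877}
```

View pics/top0.png

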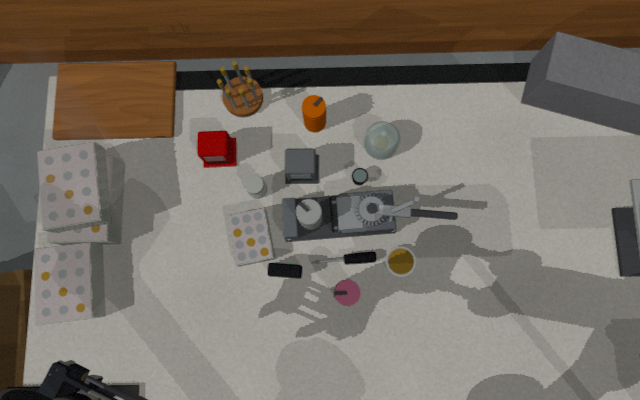

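View pics/side0.png

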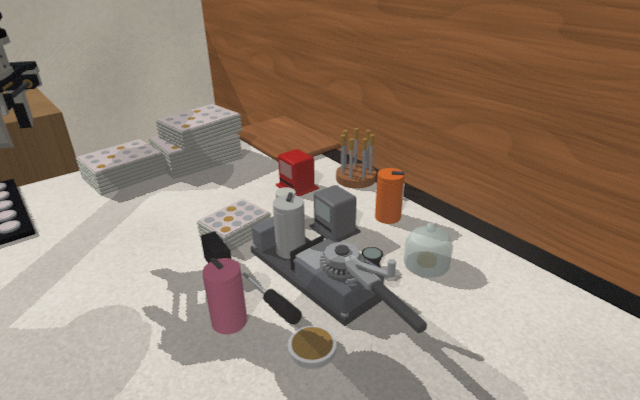

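The top view shows the grey vise at about (340,213), with its spindle wheel at (371,210), the handle pointing right to (457,215) and the pawl post near (416,200). The canister candidates are grey (308,213), orange (314,113) and pink (347,292). The grey one is meant, because it stands between the jaws. The reader candidates are grey (300,165) and red (215,148). The grey one is meant, because it stands beside the vise on its +x side. I'll confirm both in an enlarged crop.

```bash
python3 - <<'E'
import cv2
a=cv2.imread("pics/top0.png")[140:250,270:470]; b=cv2.imread("pics/side0.png")[170:330,240:440]
a=cv2.resize(a,(800,440),interpolation=cv2.INTER_CUBIC); cv2.imwrite("pics/c1.png",a)
cv2.imwrite("pics/c2.png",cv2.resize(b,(750,600),interpolation=cv2.INTER_CUBIC))
E
```

```text
(no output)
```

View pics/c1.png

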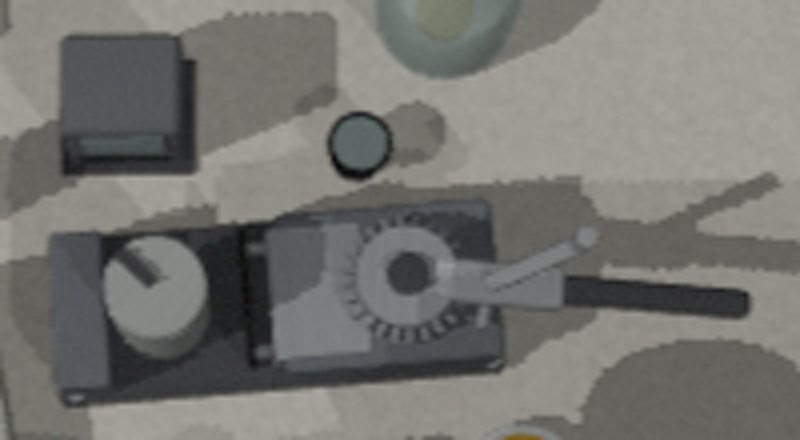

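View pics/c2.png

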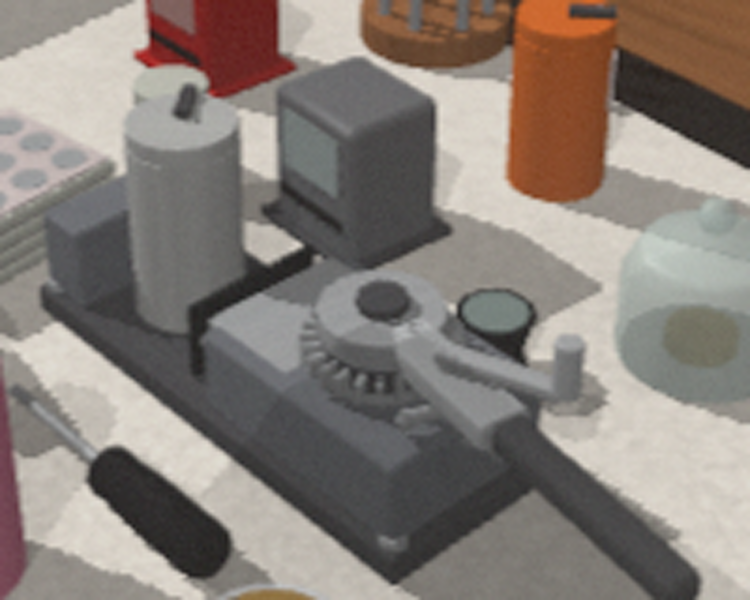

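The crops confirm both choices. In the top crop the canister lid is at c1 (156,285) with its rib pointing to (125,250). The grey reader's window faces the canister at c1 (125,145). The spindle cap is at (408,272), the post top at (587,237) and the bar end at (748,302). The pawl is on the +x side, which is counter-clockwise of the bar, so negative. Next I'll cast the rays.

```bash
cat >h.py <<'E'
import numpy as np
from plant import bot,vision
def ray(c,u,v):
    d=c["R"].T@np.linalg.solve(c["K"],[u,v,1.]); return -c["R"].T@c["t"],d/np.linalg.norm(d)
def plane(c,u,v,z):
    o,d=ray(c,u,v); return o+d*(z-o[2])/d[2]
def tri(c1,p1,c2,p2):
    o1,d1=ray(c1,*p1);o2,d2=ray(c2,*p2)
    s=np.linalg.lstsq(np.c_[d1,-d2],o2-o1,rcond=None)[0];a=o1+s[0]*d1;b=o2+s[1]*d2
    return ((a+b)/2).round(1),np.linalg.norm(a-b).round(1)
def obs():
    o=bot.get_obs();print(o["time"],o["tool_pos"].round(1),np.round(o["tcp_rot"],3),"F",o["contact_force"].round(1),"w",round(o["grip_width"],1),o["finger_force"]);return o
E
python3 - <<'E'
from h import *
T=dict(np.load("top0.npz"));S=dict(np.load("side0.npz"))
t=lambda x,y:(270+x/4,140+y/4); s=lambda x,y:(240+x/3.75,170+y/3.75)
for n,x,y,z in [("lid c",156,285,120),("rib end",122,251,124),("rib in",156,283,124),("spindle cap",408,272,92),("post",587,237,118.5),("bar end",748,302,85),("bar mid1",565,290,87),("bar mid2",740,301,87),("rd fl",65,133,85),("rd fr",183,131,85),("rd bl",62,37,85),("rd br",180,37,85),("win l",80,145,58),("win r",170,145,58),("base fl",68,404,15),("base fr",503,370,15),("jawtop l",105,236,60),("jaw top r",107,388,60)]:
    print(n,plane(T,*t(x,y),z).round(1))
for n,a,b in [("lid",(156,285),(183,124)),("cap",(408,272),(383,298)),("post",(587,237),(569,342)),("win",(125,145),(310,152))]:
    print(n,*tri(T,t(*a),S,s(*b)))
E
```

```text
lid c [570.  133.9 120. ]
rib end [588.2 151.7 124. ]
rib in [570.4 133.7 124. ]
spindle cap [578.6  -4.1  92. ]
post [591.4 -98.3 118.5]
bar end [ 559.  -191.4   85. ]
bar mid1 [567.5 -90.7  87. ]
bar mid2 [ 559.4 -186.5   87. ]
rd fl [663.1 185.2  85. ]
rd fr [662.8 118.7  85. ]
rd bl [719.2 186.5  85. ]
rd br [717.6 119.4  85. ]
win l [662.3 178.8  58. ]
win r [661.1 126.9  58. ]
base fl [516.7 190.4  15. ]
base fr [531.5 -65.2  15. ]
jawtop l [608.2 164.8  60. ]
jaw top r [521.1 164.6  60. ]
lid [570.4 134.  116.8] 0.2
cap [578.4  -4.   90.6] 1.0
post [591.5 -98.4 117.5] 0.3
win [661.3 153.1  57.7] 1.1
```

```bash
cat >go.py <<'E'
import sys
from h import *
o=obs();x,y,z,a=map(float,sys.argv[1:5]) # target TCP world xyz, yaw
p=o["tcp_rot"][2];d=np.array([x,y,z])-o["tool_pos"]
c,s=np.cos(p),np.sin(p)
tw=(p-a+np.pi)%(2*np.pi)-np.pi
print("rel",np.round([c*d[0]+s*d[1],s*d[0]-c*d[1],-d[2]],1),"turn",round(tw,3))
E
echo '[{"aperture": 92, "tx": -57, "ty": -20, "twist": 0.18}, {"aperture": 92, "tx": -114, "ty": -40, "twist": 0.36}, {"aperture": 92, "tx": -171, "ty": -60, "twist": 0.54}, {"aperture": 92, "tx": -228, "ty": -80, "twist": 0.72}, {"aperture": 92, "tx": -285, "ty": -100, "twist": 0.9}]' | python3 -m crank; python3 go.py 570 134 320 0.787
```

```text
time: 0.72
tool_pos: [442.2, 257.7, 404.5]
tcp_rot: [-3.141, -0.0, 1.787]
contact_force: [0.4, 0.4, 0.4]
grip_width: 91.7
finger_force: 0.0
0.725 [442.2 257.7 404.5] [-3.141 -0.     1.787] F [0.4 0.4 0.4] w 91.7 0.0
rel [-148.2   98.3   84.5] turn 1.0
```

```bash
echo '[{"aperture": 92, "tx": -37, "ty": 24, "tz": 16, "twist": 0.18}, {"aperture": 92, "tx": -74, "ty": 49, "tz": 32, "twist": 0.36}, {"aperture": 92, "tx": -111, "ty": 73, "tz": 48, "twist": 0.54}, {"aperture": 92, "tx": -148, "ty": 98, "tz": 66, "twist": 0.72}, {"aperture": 92, "tx": -148, "ty": 98, "tz": 84, "twist": 0.9}]' | python3 -m crank; python3 go.py 570.4 134 258 0.787
```

```text
time: 1.35
tool_pos: [571.1, 134.0, 319.3]
tcp_rot: [3.141, 0.0, 0.883]
contact_force: [-0.4, 0.1, 0.3]
grip_width: 91.7
finger_force: 0.0
1.35 [571.1 134.  319.3] [3.141 0.    0.883] F [-0.4  0.1  0.3] w 91.7 0.0
rel [-0.4 -0.6 61.3] turn 0.096
```

```bash
echo '[{"aperture": 92, "ty": -0.5, "tz": 30, "twist": 0.1}, {"aperture": 92, "ty": -0.5, "tz": 60, "twist": 0.1}, {"aperture": 50, "ty": -0.5, "tz": 60, "twist": 0.1}, {"aperture": 50, "ty": -0.5, "tz": 60, "twist": 0.1}, {"aperture": 50, "ty": -0.5, "tz": 60, "twist": 0.1}]' | python3 -m crank; echo '[{"aperture": 50}, {"aperture": 50}]' | python3 -m crank; python3 go.py 570.4 134 258 0.18
```

```text
time: 1.98
tool_pos: [569.4, 136.9, 262.2]
tcp_rot: [3.14, -0.002, 0.793]
contact_force: [0.4, -0.0, -0.2]
grip_width: 66.6
finger_force: 0.0
time: 2.22
tool_pos: [569.3, 136.8, 261.8]
tcp_rot: [3.14, -0.002, 0.793]
contact_force: [0.4, -0.6, 4.3]
grip_width: 55.5
finger_force: 30.0
2.225 [569.3 136.8 261.8] [ 3.14e+00 -2.00e-03  7.93e-01] F [ 0.4 -0.6  4.3] w 55.5 29.98607039451599
rel [-1.2  2.8  3.8] turn 0.613
```

```bash
echo '[{"aperture": 50, "twist": 0.15}, {"aperture": 50, "twist": 0.31}, {"aperture": 50, "twist": 0.46}, {"aperture": 50, "twist": 0.61}, {"aperture": 50, "twist": 0.61}]' | python3 -m crank; echo '[{"aperture": 92}, {"aperture": 92}, {"aperture": 92}]' | python3 -m crank; python3 go.py 570.4 134 330 0.18
```

```text
time: 2.85
tool_pos: [568.8, 137.1, 261.7]
tcp_rot: [-3.141, -0.001, 0.181]
contact_force: [-1.9, 1.2, 5.4]
grip_width: 55.5
finger_force: 30.0
time: 3.22
tool_pos: [568.9, 136.8, 260.6]
tcp_rot: [-3.142, 0.0, 0.183]
contact_force: [-0.1, -0.2, -0.9]
grip_width: 80.7
finger_force: 0.0
3.225 [568.9 136.8 260.6] [-3.142  0.     0.183] F [-0.1 -0.2 -0.9] w 80.7 0.0
rel [  0.9   3.  -69.4] turn 0.003
```

```bash
echo '[{"aperture": 92, "tz": -35}, {"aperture": 92, "tz": -75}, {"aperture": 60, "ty": 40, "tz": -90, "twist": -0.18}, {"aperture": 40, "ty": 90, "tz": -90, "twist": -0.36}, {"aperture": 40, "ty": 140, "tz": -90, "twist": -0.54}]' | python3 -m crank; python3 - <<'E'
from h import *
import cv2
im=[]
for n in("top","side"):
    c=vision.capture(n);np.savez(f"{n}1.npz",**c);im.append(c["color"][:,:,::-1])
a=cv2.resize(im[0][150:270,270:470],(800,480),interpolation=cv2.INTER_CUBIC)
cv2.imwrite("pics/c3.png",a)
E
python3 go.py 591.5 -98.4 330 1.469
```

```text
time: 3.85
tool_pos: [594.5, -2.1, 351.0]
tcp_rot: [3.141, -0.0, 0.73]
contact_force: [-0.2, 0.0, -0.8]
grip_width: 66.3
finger_force: 0.0
3.95 [595.   -5.3 350.5] [3.14e+00 1.00e-03 7.23e-01] F [ 0.4 -0.1  0.5] w 58.6 0.0
rel [-64.2  67.5  20.5] turn -0.746
```

View pics/c3.png

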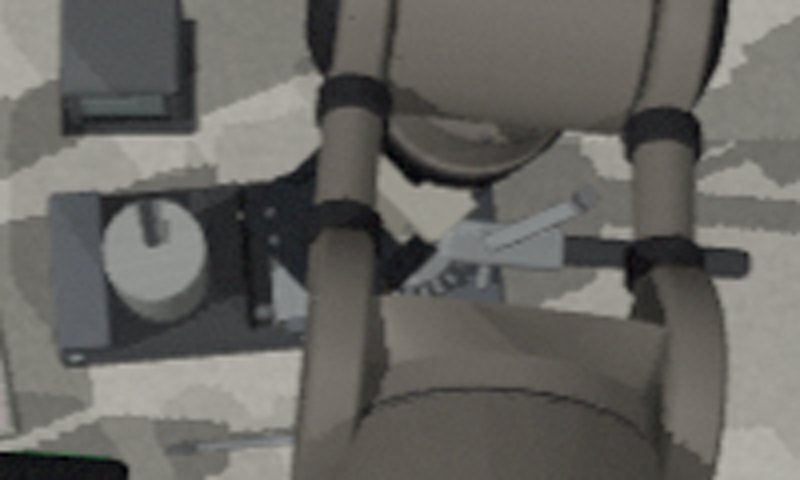

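The lid is at c3 (154,246) and its rib now runs from (156,243) to (147,201), nearly straight at the reader. I'll measure the angle from the dark rib pixels.

```bash
python3 - <<'E'
from h import *
import cv2
for k,(x0,y0,x1,y1) in ((0,(296,195,324,222)),(1,(296,195,324,222))):
    T=dict(np.load(f"top{k}.npz")); g=cv2.cvtColor(T["color"],cv2.COLOR_RGB2GRAY)
    print(g[y0-2:y1,x0:x1:1][:22].tolist()[4:22:1] if 0 else "")
    lid=(g>125).astype(np.uint8); m=np.zeros_like(lid); m[y0:y1,x0:x1]=lid[y0:y1,x0:x1]
    cs=max(cv2.findContours(m,0,1)[0],key=cv2.contourArea); h=cv2.convexHull(cs)
    mm=np.zeros_like(g);cv2.fillConvexPoly(mm,h,1); mm=cv2.erode(mm,np.ones((2,2)))
    yy,xx=np.where((mm>0)&(g<115)&(np.arange(400)[:,None]<215))
    P=np.array([plane(T,x,y,124)[:2] for x,y in zip(xx,yy)])
    v=np.linalg.svd(P-P.mean(0))[2][0];v*=np.sign(v[0])
    print(cv2.minEnclosingCircle(h),len(P),P.mean(0).round(1),"axis ang",np.arctan2(v[1],v[0]).round(3),"from lid c (570.2,134.5):",np.arctan2(*(P.mean(0)-[570.2,134.5])[::-1]).round(3))
E
```

```text
((308.00762939453125, 211.1335906982422), 12.136831283569336) 52 [578.8 141.2] axis ang 0.842 from lid c (570.2,134.5): 0.665

((307.7242126464844, 212.10986328125), 12.455879211425781) 54 [579.8 135.9] axis ang 0.259 from lid c (570.2,134.5): 0.146
```

```bash
echo '[{"aperture": 40, "tx": -20, "ty": 20, "tz": 20, "twist": -0.18}, {"aperture": 40, "tx": -42, "ty": 44, "tz": 20, "twist": -0.36}, {"aperture": 40, "tx": -64, "ty": 67, "tz": 20, "twist": -0.54}, {"aperture": 40, "tx": -64, "ty": 67, "tz": 20, "twist": -0.72}, {"aperture": 40, "tx": -64, "ty": 67, "tz": 20, "twist": -0.746}]' | python3 -m crank; python3 go.py 591.5 -98.4 280 1.469
```

```text
time: 4.58
tool_pos: [590.7, -93.3, 330.5]
tcp_rot: [-3.141, -0.0, 1.467]
contact_force: [0.5, -0.4, 0.4]
grip_width: 39.6
finger_force: 0.0
4.575 [590.7 -93.3 330.5] [-3.141 -0.     1.467] F [ 0.5 -0.4  0.4] w 39.6 0.0
rel [-5.   1.3 50.5] turn -0.002
```

```bash
echo '[{"aperture": 40, "tx": -3, "ty": 1, "tz": 20}, {"aperture": 40, "tx": -3, "ty": 1, "tz": 45}, {"aperture": 40, "tx": -3, "ty": 1, "tz": 51}, {"aperture": 40, "tx": -3, "ty": 1, "tz": 51}]' | python3 -m crank; echo '[{"aperture": 40, "ty": -15}, {"aperture": 40, "ty": -25}, {"aperture": 40, "ty": -35}, {"aperture": 40, "ty": -45}, {"aperture": 40, "ty": -52}]' | python3 -m crank; python3 go.py 568 -101 280 1.469
```

```text
time: 5.08
tool_pos: [591.6, -96.0, 279.8]
tcp_rot: [-3.141, -0.0, 1.468]
contact_force: [-0.2, -0.3, 0.9]
grip_width: 40.1
finger_force: 0.0
time: 5.7
tool_pos: [539.0, -91.0, 279.8]
tcp_rot: [-3.142, -0.001, 1.469]
contact_force: [1.1, 0.6, 1.0]
grip_width: 39.9
finger_force: 0.5
5.7 [539.  -91.  279.8] [-3.142e+00 -1.000e-03  1.469e+00] F [1.1 0.6 1. ] w 39.9 0.4643193818628788
rel [-7.  29.8 -0.2] turn -0.0
```

```bash
echo '[{"aperture": 40, "ty": 8, "tz": -15}, {"aperture": 40, "ty": 8, "tz": -50}, {"aperture": 50, "tx": -30, "ty": 16, "tz": -55}, {"aperture": 60, "tx": -61, "ty": 30, "tz": -55}, {"aperture": 60, "tx": -61, "ty": 30, "tz": -55}]' | python3 -m crank; python3 - <<'E'
from h import *
import cv2
im=[]
for n in("top","side"):
    c=vision.capture(n);np.savez(f"{n}2.npz",**c);im.append(c["color"][:,:,::-1])
a=cv2.resize(im[0][150:270,330:480],(500,400),interpolation=cv2.INTER_CUBIC)
b=cv2.resize(im[1][200:340,300:400+40],(300*1,300),interpolation=cv2.INTER_CUBIC)
z=np.zeros((400,800,3),np.uint8);z[:,:500]=a;z[:300,500:]=b
cv2.imwrite("pics/c4.png",z)
E
python3 go.py 563.1 -153.2 240 1.469
```

```text
time: 6.32
tool_pos: [563.3, -156.7, 334.5]
tcp_rot: [-3.142, 0.0, 1.466]
contact_force: [-0.1, 0.5, 0.1]
grip_width: 59.3
finger_force: 0.0
6.425 [ 562.9 -154.8  334.2] [-3.140e+00 -1.000e-03  1.468e+00] F [ 0.1 -0.2  0.1] w 59.8 0.0
rel [ 1.6  0.  94.2] turn -0.001
```

View pics/c4.png

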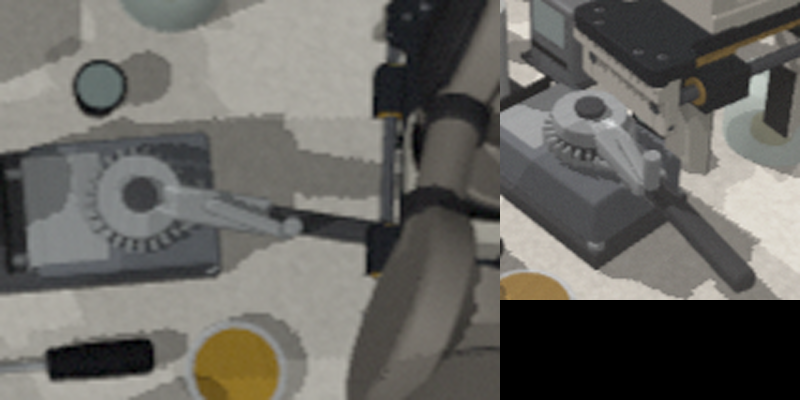

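The lever has crossed the bar: its post is at c4 (290,227) in the top panel and (652,155) in the side panel. The bar end is at (742,278) in the side panel. Next I'll compute the pawl and handle angles.

```bash
python3 - <<'E'
from h import *
T=dict(np.load("top2.npz"));S=dict(np.load("side2.npz"));S0=dict(np.load("side0.npz"))
sp=np.array([578.4,-4.])
p,e=tri(T,(330+290*.3,150+227*.3),S,(370.9,272.3));print("post",p,e)
ang=lambda d:np.arctan2(-d[0],-d[1])
b1=plane(T,330+340*.3,150+229*.3,87.5)[:2];b2=plane(S,412.9,328.5,84)[:2]
b0=plane(S0,240+680/3.75,170+580/3.75,84)[:2]
for b in(b1,b2,b0):print("bar",b.round(1),np.linalg.norm(b-sp).round(1),(ang(b-sp)+.058).round(3))
for h in(ang(b1-sp),ang(b2-sp)):
  piv=sp+48.7*np.array([-np.sin(h),-np.cos(h)]);d=p[:2]-piv;print("pawl",np.linalg.norm(d).round(1),(ang(d)-h).round(3))
E
```

```text
post [551.  -97.1 116.7] 0.6
bar [ 552.7 -135.4] 133.9 0.251
bar [ 544.1 -186. ] 185.2 0.245
bar [ 557.7 -188.2] 185.4 0.17
pawl 48.8 0.186
pawl 48.8 0.199
```

```bash
python3 go.py 550.1 -151.3 240 1.381; echo '[{"aperture": 60, "tx": 2, "ty": -13, "tz": 30, "twist": 0.09}, {"aperture": 60, "tx": 2, "ty": -13, "tz": 70, "twist": 0.09}, {"aperture": 60, "tx": 2, "ty": -13, "tz": 94, "twist": 0.09}, {"aperture": 10, "tx": 2, "ty": -13, "tz": 94, "twist": 0.09}, {"aperture": 10, "tx": 2, "ty": -13, "tz": 94, "twist": 0.09}]' | python3 -m crank;  echo '[{"aperture": 10}, {"aperture": 10}]' | python3 -m crank; python3 go.py 550.1 -151.3 240 1.381
```

```text
6.425 [ 562.9 -154.8  334.2] [-3.140e+00 -1.000e-03  1.468e+00] F [ 0.1 -0.2  0.1] w 59.8 0.0
rel [  2.2 -13.1  94.2] turn 0.087
time: 7.05
tool_pos: [550.9, -151.2, 241.7]
tcp_rot: [3.14, 0.0, 1.379]
contact_force: [0.5, -0.1, 0.2]
grip_width: 44.5
finger_force: 0.0
time: 7.3
tool_pos: [550.8, -151.7, 241.7]
tcp_rot: [3.14, 0.0, 1.379]
contact_force: [-0.5, 0.3, 0.1]
grip_width: 24.6
finger_force: 0.0
7.3 [ 550.8 -151.7  241.7] [3.14  0.    1.379] F [-0.5  0.3  0.1] w 24.6 0.0
rel [ 0.2 -0.7  1.7] turn -0.002
```

```bash
echo '[{"aperture": 10}, {"aperture": 10}]' | python3 -m crank; echo '[{"aperture": 10, "tx": 2.2, "ty": 25.3, "twist": -0.17}, {"aperture": 10, "tx": 8.6, "ty": 50, "twist": -0.34}, {"aperture": 10, "tx": 19.1, "ty": 73.2, "twist": -0.51}, {"aperture": 10, "tx": 33.3, "ty": 94.3, "twist": -0.68}, {"aperture": 10, "tx": 47.7, "ty": 109.7, "twist": -0.82}]' | python3 -m crank; echo '[{"aperture": 10}]' | python3 -m crank
```

```text
time: 7.55
tool_pos: [550.7, -151.7, 241.3]
tcp_rot: [3.141, 0.0, 1.379]
contact_force: [-1.1, 0.2, 3.4]
grip_width: 15.3
finger_force: 30.0
time: 8.18
tool_pos: [668.0, -125.3, 241.3]
tcp_rot: [3.141, -0.001, 2.203]
contact_force: [-1.8, 3.5, 5.4]
grip_width: 15.8
finger_force: 30.0
time: 8.3
tool_pos: [668.3, -124.8, 241.3]
tcp_rot: [3.14, 0.001, 2.2]
contact_force: [-0.4, 1.7, 5.1]
grip_width: 15.7
finger_force: 30.0
```

```bash
cat >f.py <<'E'
from h import *
o=bot.get_obs();p=o["tcp_rot"][2];F=o["contact_force"];q=o["tool_pos"]
d=q[:2]-[578.4,-4]
print("t",o["time"],"handle",round(np.arctan2(-d[0],-d[1])+.058,3),"by yaw",round(np.pi/2-p+.058,3),"r",np.linalg.norm(d).round(1),"Ftan",round(np.sin(p)*F[0]-np.cos(p)*F[1],2),"Frad",round(np.cos(p)*F[0]+np.sin(p)*F[1],2),"Mz",o["moment"][2].round(2))
E
for i in 1 2; do :; done
echo '[{"aperture": 10, "tx": 0.9, "ty": -16.5, "twist": 0.11}, {"aperture": 10, "tx": 3.6, "ty": -32.7, "twist": 0.22}, {"aperture": 10, "tx": 8.1, "ty": -48.6, "twist": 0.33}, {"aperture": 10, "tx": 14.3, "ty": -63.9, "twist": 0.44}, {"aperture": 10, "tx": 22.1, "ty": -78.4, "twist": 0.55}]' | python3 -m crank >/dev/null; python3 f.py
echo '[{"aperture": 10, "tx": 0.9, "ty": -16.5, "twist": 0.11}, {"aperture": 10, "tx": 3.6, "ty": -32.7, "twist": 0.22}, {"aperture": 10, "tx": 8.1, "ty": -48.6, "twist": 0.33}]' | python3 -m crank>/dev/null; python3 f.py
echo '[{"aperture": 10, "tx": 0.4, "ty": -10.5, "twist": 0.07}, {"aperture": 10, "tx": 1.5, "ty": -20.9, "twist": 0.14}]' | python3 -m crank>/dev/null; python3 f.py;echo '[{"aperture": 10, "tx": 0.4, "ty": -10.5, "twist": 0.07}]' | python3 -m crank>/dev/null; python3 f.py;echo '[{"aperture": 10}]' | python3 -m crank>/dev/null; python3 f.py
```

```text
t 8.925 handle -0.027 by yaw -0.014 r 150.4 Ftan 6.19 Frad 4.52 Mz 0.23
t 9.3 handle 0.302 by yaw 0.315 r 150.4 Ftan 5.26 Frad 4.13 Mz 0.4
t 9.55 handle 0.44 by yaw 0.454 r 150.4 Ftan 6.21 Frad 1.76 Mz 0.44
t 9.675 handle 0.51 by yaw 0.524 r 150.4 Ftan 4.8 Frad 0.72 Mz 0.43
t 9.8 handle 0.514 by yaw 0.521 r 150.3 Ftan 2.5 Frad -1.02 Mz 0.26
```

```bash
echo '[{"aperture": 10, "tx": 2.4, "ty": 26.9, "twist": -0.18}, {"aperture": 10, "tx": 9.6, "ty": 52.8, "twist": -0.36}, {"aperture": 10, "tx": 21.3, "ty": 77.1, "twist": -0.54}, {"aperture": 10, "tx": 37.2, "ty": 98.9, "twist": -0.72}, {"aperture": 10, "tx": 56.8, "ty": 117.5, "twist": -0.9}]' | python3 -m crank >/dev/null; python3 f.py
echo '[{"aperture": 10, "tx": 1.1, "ty": 17.9, "twist": -0.12}, {"aperture": 10, "tx": 4.3, "ty": 35.7, "twist": -0.2}, {"aperture": 10, "tx": 2.7, "ty": 28.3, "twist": -0.19}]' | python3 -m crank | head -0; python3 f.py
```

```text
t 10.425 handle -0.389 by yaw -0.385 r 150.8 Ftan -0.29 Frad 5.34 Mz -0.15
t 10.8 handle -0.577 by yaw -0.572 r 150.7 Ftan 3.22 Frad 2.17 Mz -0.23Exception ignored on flushing sys.stdout:
BrokenPipeError: [Errno 32] Broken pipe
```

```bash

echo '[{"aperture": 10, "tx": 0.3, "ty": -9, "twist": 0.06}, {"aperture": 10, "tx": 1.1, "ty": -18, "twist": 0.12}]' | python3 -m crank >/dev/null; python3 f.py
echo '[{"aperture": 10, "tx": 0.1, "ty": -6, "twist": 0.04}, {"aperture": 10, "tx": 0.5, "ty": -12, "twist": 0.08}]' | python3 -m crank >/dev/null; python3 f.py
echo '[{"aperture": 10, "tx": 0.1, "ty": -6, "twist": 0.04}, {"aperture": 10, "tx": 0.5, "ty": -12, "twist": 0.08}]' | python3 -m crank >/dev/null; python3 f.py
echo '[{"aperture": 10, "tx": 0.1, "ty": -6, "twist": 0.04}, {"aperture": 10, "tx": 0.5, "ty": -12, "twist": 0.08}]' | python3 -m crank >/dev/null; python3 f.py
echo '[{"aperture": 10, "tx": 0.1, "ty": -6, "twist": 0.04}, {"aperture": 10, "tx": 0.5, "ty": -12, "twist": 0.08}]' | python3 -m crank >/dev/null; python3 f.py
echo '[{"aperture": 10, "tx": 0.1, "ty": -6, "twist": 0.04}, {"aperture": 10, "tx": 0.5, "ty": -12, "twist": 0.08}]' | python3 -m crank >/dev/null; python3 f.py
```

```text
t 11.05 handle -0.454 by yaw -0.448 r 150.7 Ftan 1.29 Frad 0.88 Mz -0.12
t 11.3 handle -0.374 by yaw -0.368 r 150.5 Ftan 2.83 Frad 1.88 Mz -0.18
t 11.55 handle -0.295 by yaw -0.288 r 150.5 Ftan 5.09 Frad 2.3 Mz -0.09
t 11.8 handle -0.219 by yaw -0.208 r 150.3 Ftan 7.03 Frad 3.06 Mz 0.1
t 12.05 handle -0.139 by yaw -0.129 r 150.3 Ftan 8.07 Frad 2.45 Mz 0.13
t 12.3 handle -0.059 by yaw -0.049 r 150.3 Ftan 6.79 Frad 2.41 Mz 0.17
```

```bash
sed -i 's|print("t"|print("E",round(np.sin(p)*F[0]-np.cos(p)*F[1]+o["moment"][2]/.15,2),"t"|' f.py
echo '[{"aperture": 10, "tx": 0.1, "ty": -6, "twist": 0.04}, {"aperture": 10, "tx": 0.5, "ty": -12, "twist": 0.08}]' | python3 -m crank >/dev/null; python3 f.py
echo '[{"aperture": 10, "tx": 0.1, "ty": -6, "twist": 0.04}, {"aperture": 10, "tx": 0.5, "ty": -12, "twist": 0.08}]' | python3 -m crank >/dev/null; python3 f.py
echo '[{"aperture": 10, "tx": 0.1, "ty": -6, "twist": 0.04}, {"aperture": 10, "tx": 0.5, "ty": -12, "twist": 0.08}]' | python3 -m crank >/dev/null; python3 f.py
python3 -c "
from h import *
for n in('top','side'):np.savez(n+'3.npz',**vision.capture(n))"; python3 f.py
```

```text
E 7.57 t 12.55 handle 0.02 by yaw 0.032 r 150.3 Ftan 6.68 Frad 2.51 Mz 0.13
E 9.09 t 12.8 handle 0.1 by yaw 0.111 r 150.2 Ftan 7.29 Frad 1.6 Mz 0.27
E 10.06 t 13.05 handle 0.178 by yaw 0.191 r 150.2 Ftan 7.88 Frad 2.16 Mz 0.33
E 7.24 t 13.15 handle 0.181 by yaw 0.191 r 150.2 Ftan 6.01 Frad 2.22 Mz 0.19
```

```bash
python3 - <<'E'
import numpy as np,cv2
T=np.load("top3.npz")["color"][:,:,::-1];S=np.load("side3.npz")["color"][:,:,::-1]
z=np.zeros((480,800,3),np.uint8)
z[:,:400]=cv2.resize(T[190:250,275:325],(400,480),interpolation=cv2.INTER_CUBIC)
z[:,400:]=cv2.resize(S[180:300,250:350],(400,480),interpolation=cv2.INTER_CUBIC)
cv2.imwrite("pics/c5.png",z)
E
```

```text
(no output)
```

View pics/c5.png

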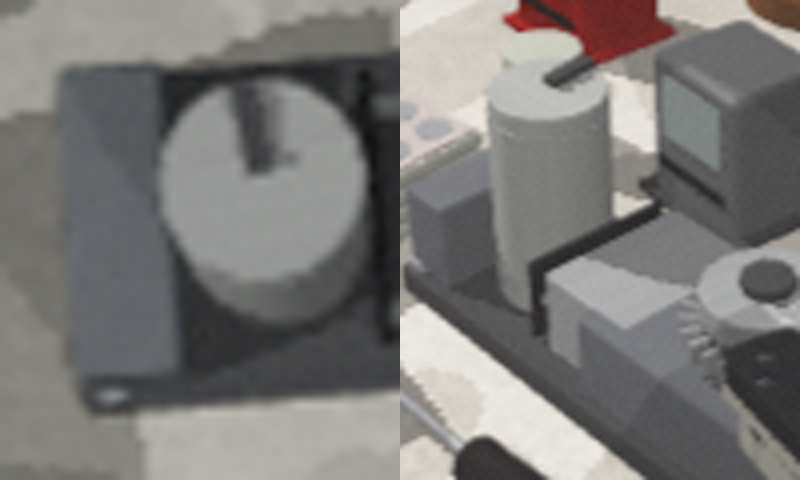

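The pad's dark edge, at about (370,200) in the top panel, is now almost touching the canister. The canister is upright near the fixed jaw and its rib still points at the reader. I'll continue in small steps and watch the force rise.

```bash

echo '[{"aperture": 10, "tx": 0.1, "ty": -6, "twist": 0.04}, {"aperture": 10, "tx": 0.5, "ty": -12, "twist": 0.08}]' | python3 -m crank >/dev/null; python3 f.py
echo '[{"aperture": 10, "tx": 0.1, "ty": -6, "twist": 0.04}]' | python3 -m crank >/dev/null; python3 f.py
echo '[{"aperture": 10, "tx": 0.1, "ty": -6, "twist": 0.04}]' | python3 -m crank >/dev/null; python3 f.py
```

```text
E 11.45 t 13.4 handle 0.256 by yaw 0.271 r 150.2 Ftan 8.91 Frad 1.84 Mz 0.38
E 13.93 t 13.525 handle 0.296 by yaw 0.311 r 150.2 Ftan 11.09 Frad 2.17 Mz 0.43
E 13.73 t 13.65 handle 0.335 by yaw 0.351 r 150.3 Ftan 11.02 Frad 2.31 Mz 0.41
```

```bash
echo '[{"aperture": 10}]' | python3 -m crank >/dev/null; python3 f.py; python3 - <<'E'
from h import *
g=lambda c:c["color"].astype(float).mean(2)
new=[vision.capture("top") for _ in range(6)]
np.savez("top4.npz",**new[-1]); N=np.mean([g(c) for c in new],0)
I0=g(np.load("top0.npz"));I3=g(np.load("top3.npz"))
for n,I in(("0",I0),("3",I3),("4",N)):
    for r0 in (225,):
        print(n,I[r0:r0+5,296:350].mean(0).round().astype(int).tolist())
T=new[-1];print(plane(T,320,227,60).round(1),plane(T,330,227,60).round(1))
E
python3 f.py
```

```text
E 10.3 t 13.775 handle 0.338 by yaw 0.35 r 150.3 Ftan 8.22 Frad 1.14 Mz 0.31
0 [75, 50, 41, 42, 43, 49, 56, 63, 72, 77, 78, 80, 82, 80, 79, 77, 74, 69, 66, 61, 60, 56, 51, 52, 53, 53, 55, 59, 58, 59, 59, 58, 56, 54, 53, 43, 27, 35, 60, 70, 69, 66, 89, 117, 125, 124, 120, 119, 119, 119, 119, 118, 117, 117]
3 [87, 57, 49, 50, 59, 72, 85, 89, 96, 101, 100, 101, 101, 97, 94, 90, 84, 82, 79, 75, 72, 66, 57, 53, 53, 49, 35, 39, 64, 72, 71, 114, 139, 141, 142, 140, 140, 142, 142, 142, 143, 141, 140, 142, 142, 141, 138, 137, 136, 135, 135, 132, 132, 132]
4 [84, 57, 48, 49, 58, 71, 82, 87, 94, 99, 98, 97, 98, 95, 92, 88, 82, 80, 77, 72, 70, 65, 56, 50, 52, 56, 45, 40, 58, 67, 120, 141, 138, 139, 137, 138, 139, 139, 140, 139, 138, 138, 138, 138, 138, 138, 136, 133, 133, 132, 131, 130, 130, 125]
[542.7 111.7  60. ] [542.2  89.1  60. ]
E 8.53 t 14.075 handle 0.337 by yaw 0.35 r 150.3 Ftan 6.82 Frad 2.55 Mz 0.26
```

```bash
echo '[{"aperture": 60}, {"aperture": 60}, {"aperture": 60}, {"aperture": 60, "tz": -50}, {"aperture": 60, "tz": -70}]' | python3 -m crank; python3 f.py; python3 - <<'E'
from h import *
g=lambda c:c["color"].astype(float).mean(2)
new=[vision.capture("top") for _ in range(5)]
N=np.mean([g(c) for c in new],0);np.savez("top5.npz",**new[-1])
S=vision.capture("side");np.savez("side5.npz",**S)
print(N[225:230,318:334].mean(0).round().astype(int).tolist())
E
```

```text
time: 14.7
tool_pos: [535.8, -148.2, 312.4]
tcp_rot: [3.141, 0.001, 1.278]
contact_force: [-0.0, 0.0, 0.2]
grip_width: 58.4
finger_force: 0.0
E 0.2 t 14.7 handle 0.346 by yaw 0.35 r 150.3 Ftan -0.03 Frad 0.04 Mz 0.04
[54, 49, 50, 54, 44, 39, 56, 65, 116, 138, 135, 135, 134, 134, 135, 136]
```

```bash
echo '[{"aperture": 60, "tx": 40, "ty": -17}, {"aperture": 60, "tx": 55, "ty": -17}, {"aperture": 60, "tx": 55, "ty": -17, "tz": 20}, {"aperture": 60, "tx": 55, "ty": -17, "tz": 33}, {"aperture": 60, "tx": 55, "ty": -17, "tz": 33}]' | python3 -m crank; python3 f.py;  echo '[{"aperture": 60, "ty": 16}, {"aperture": 60, "ty": 26}, {"aperture": 60, "ty": 36}, {"aperture": 60, "ty": 46}, {"aperture": 60, "ty": 46}]' | python3 -m crank|tail -3;python3 f.py; echo '[{"aperture": 60, "ty": -10, "tz": -20}, {"aperture": 60, "ty": -17, "tz": -34}, {"aperture": 60, "tx": -25, "ty": -29, "tz": -34}, {"aperture": 60, "tx": -55, "ty": -29, "tz": -34}, {"aperture": 60, "tx": -55, "ty": -29, "tz": -34}]' | python3 -m crank; python3 - <<'E'
from h import *
import cv2
c=vision.capture("top");S=vision.capture("side");np.savez("top6.npz",**c);np.savez("side6.npz",**S)
print(c["color"].astype(float).mean(2)[225:230,318:334].mean(0).round().astype(int).tolist())
z=np.zeros((480,800,3),np.uint8)
z[:,:400]=cv2.resize(c["color"][180:240,380:430,::-1],(400,480),interpolation=cv2.INTER_CUBIC)
z[:,400:]=cv2.resize(S["color"][230:350,320:420,::-1],(400,480),interpolation=cv2.INTER_CUBIC)
cv2.imwrite("pics/c6.png",z)
E
python3 f.py
```

```text
time: 15.62
tool_pos: [535.2, -90.5, 276.2]
tcp_rot: [-3.138, 0.0, 1.279]
contact_force: [0.3, 1.3, 0.7]
grip_width: 59.9
finger_force: 0.0
E 0.4 t 15.625 handle 0.521 by yaw 0.35 r 96.7 Ftan -0.1 Frad 1.28 Mz 0.07
contact_force: [-0.5, 0.2, -0.2]
grip_width: 59.8
finger_force: 0.3
E -0.2 t 16.25 handle 0.04 by yaw 0.35 r 99.8 Ftan -0.51 Frad 0.09 Mz 0.05
time: 16.88
tool_pos: [535.5, -149.1, 312.3]
tcp_rot: [3.14, 0.0, 1.276]
contact_force: [-0.5, 0.1, 0.2]
grip_width: 60.1
finger_force: 0.0
[54, 50, 50, 54, 43, 40, 55, 66, 116, 138, 135, 135, 133, 134, 135, 136]
E 0.02 t 16.975 handle 0.345 by yaw 0.351 r 149.8 Ftan 0.11 Frad 0.2 Mz -0.01
```

View pics/c6.png

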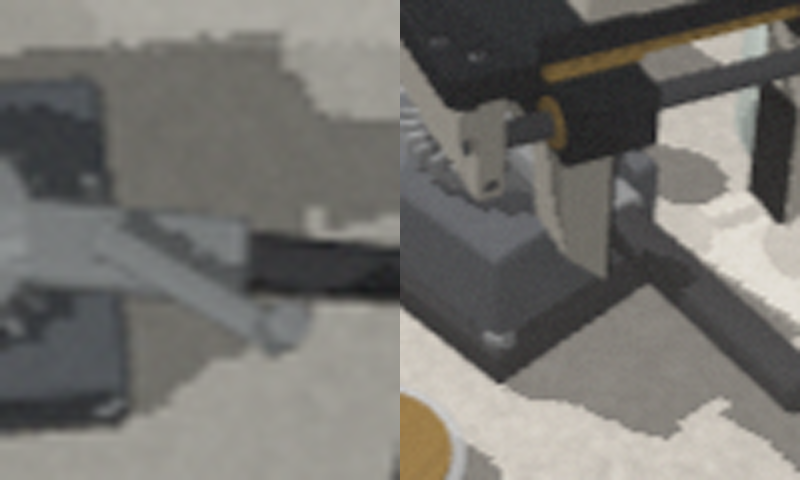

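The lever is still on the clockwise side, with its post at top-panel (285,315). The bar swung counter-clockwise with the push: it lies almost flat in the panel at (250,265)–(400,270). The pawl was still locked under load. I'll compute its present angles.

```bash
python3 - <<'E'
from h import *
T=dict(np.load("top6.npz"))
sp=np.array([578.4,-4.]);ang=lambda d:np.arctan2(-d[0],-d[1])
t=lambda x,y:(380+x/8,180+y/8)
p=plane(T,*t(285,316),118.5)[:2];print("post",p.round(1))
for x,y in((245,258),(390,268)):
  b=plane(T,*t(x,y),87.5)[:2];h=ang(b-sp);piv=sp+48.7*np.array([-np.sin(h),-np.cos(h)]);d=p-piv
  print("bar",b.round(1),"handle",(h+.058).round(3),"pawl",(ang(d)-h).round(3),np.linalg.norm(d).round(1))
E
python3 go.py 560 -100 312 1.45
```

```text
post [547.6 -93.5]
bar [568.  -89.3] handle 0.179 pawl 0.424 48.1
bar [ 564.4 -129. ] handle 0.17 pawl 0.442 48.3
16.975 [ 536.  -147.6  312.1] [ 3.141e+00 -1.000e-03  1.278e+00] F [ 0.2  0.2 -0.3] w 59.7 0.0
rel [52.5  9.3  0.1] turn -0.172
```

```bash
python3 go.py 550.5 -95.3 280 1.454; echo '[{"aperture": 60, "tx": 46, "ty": 29, "twist": -0.176}, {"aperture": 60, "tx": 46, "ty": 29, "twist": -0.176}, {"aperture": 60, "tx": 46, "ty": 29, "tz": 20, "twist": -0.176}, {"aperture": 60, "tx": 46, "ty": 29, "tz": 33, "twist": -0.176}, {"aperture": 60, "tx": 46, "ty": 29, "tz": 33, "twist": -0.176}]' | python3 -m crank|head -3; echo '[{"aperture": 60, "ty": 15}, {"aperture": 60, "ty": 30}]' | python3 -m crank>/dev/null;python3 f.py;  echo '[{"aperture": 60, "ty": 8}]' | python3 -m crank>/dev/null;python3 f.py; echo '[{"aperture": 60, "ty": 8}]' | python3 -m crank>/dev/null;python3 f.py; echo '[{"aperture": 60, "ty": 8}]' | python3 -m crank>/dev/null;python3 f.py;  echo '[{"aperture": 60, "ty": 8}]' | python3 -m crank>/dev/null;python3 f.py
```

```text
16.975 [ 536.  -147.6  312.1] [ 3.141e+00 -1.000e-03  1.278e+00] F [ 0.2  0.2 -0.3] w 59.7 0.0
rel [54.3 -1.2 32.1] turn -0.176
time: 17.6
tool_pos: [576.5, -112.0, 278.2]
tcp_rot: [-3.14, 0.0, 1.455]
E -0.68 t 17.85 handle -0.193 by yaw 0.175 r 114.9 Ftan -0.74 Frad -0.28 Mz 0.01
E -0.26 t 17.975 handle -0.258 by yaw 0.174 r 118.1 Ftan -0.7 Frad -0.71 Mz 0.07
E -0.32 t 18.1 handle -0.315 by yaw 0.174 r 121.6 Ftan -0.41 Frad -0.12 Mz 0.01
E 0.27 t 18.225 handle -0.372 by yaw 0.174 r 125.8 Ftan 0.29 Frad -0.31 Mz -0.0
E 0.08 t 18.35 handle -0.425 by yaw 0.174 r 130.3 Ftan 0.42 Frad 0.11 Mz -0.05
```

I typed that approach row wrongly, about 28 mm too far sideways. Forces stayed tiny. I'll lift clear and look before going on.

```bash
echo '[{"aperture": 60, "tz": -25}, {"aperture": 60, "tz": -50}, {"aperture": 60, "tx": -40, "tz": -60}, {"aperture": 60, "tx": -70, "tz": -60}, {"aperture": 60, "tx": -70, "tz": -60}]' | python3 -m crank; python3 - <<'E'
from h import *
import cv2
c=vision.capture("top");S=vision.capture("side");np.savez("top7.npz",**c);np.savez("side7.npz",**S)
print(c["color"].astype(float).mean(2)[225:230,318:334].mean(0).round().astype(int).tolist())
z=np.zeros((480,800,3),np.uint8)
z[:,:480]=cv2.resize(c["color"][180:240,375:435,::-1],(480,480),interpolation=cv2.INTER_CUBIC)
z[:,480:]=cv2.resize(S["color"][230:350,325:405,::-1],(320,480),interpolation=cv2.INTER_CUBIC)
cv2.imwrite("pics/c7.png",z)
E
python3 f.py
```

```text
time: 18.98
tool_pos: [630.1, -191.0, 338.7]
tcp_rot: [3.141, 0.0, 1.452]
contact_force: [0.4, 0.1, -0.8]
grip_width: 60.0
finger_force: 0.0
[58, 51, 54, 55, 43, 42, 64, 71, 122, 144, 141, 141, 140, 140, 141, 142]
E 0.76 t 19.075 handle -0.217 by yaw 0.175 r 191.9 Ftan 0.95 Frad 0.54 Mz -0.03
```

View pics/c7.png

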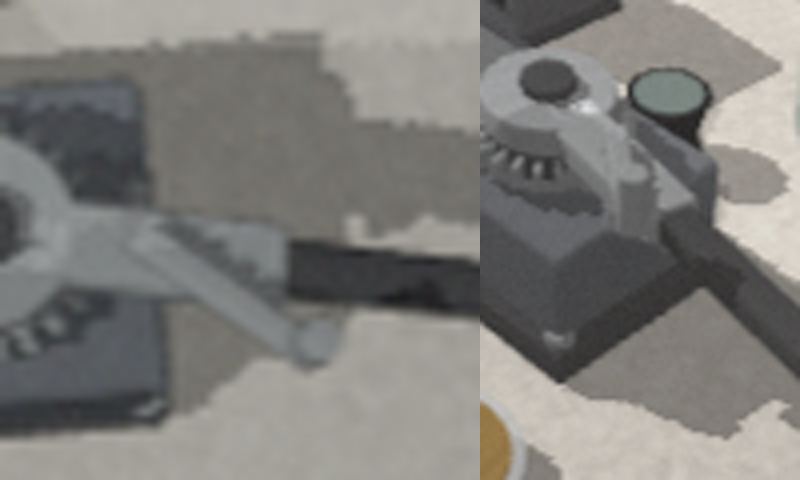

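The lever is unchanged, with its post at the top-panel (319,325) and the bar as before. Now the correct approach.

```bash
python3 go.py 550.5 -95.3 280 1.454
```

```text
19.075 [ 630.5 -188.7  338.5] [-3.141e+00 -1.000e-03  1.454e+00] F [ 1.   0.4 -0.2] w 60.1 0.0
rel [ 83.5 -90.3  58.5] turn 0.0
```

```bash
echo '[{"aperture": 60, "tx": 35, "ty": -38}, {"aperture": 60, "tx": 70, "ty": -76}, {"aperture": 60, "tx": 83, "ty": -90, "tz": 20}, {"aperture": 60, "tx": 83, "ty": -90, "tz": 58}, {"aperture": 60, "tx": 83, "ty": -90, "tz": 58}]' | python3 -m crank|head -4; echo '[{"aperture": 60, "ty": 10}, {"aperture": 60, "ty": 18}]' | python3 -m crank>/dev/null;python3 f.py;  echo '[{"aperture": 60, "ty": 8}]' | python3 -m crank>/dev/null;python3 f.py; echo '[{"aperture": 60, "ty": 8}]' | python3 -m crank>/dev/null;python3 f.py; echo '[{"aperture": 60, "ty": 8}]' | python3 -m crank>/dev/null;python3 f.py;  echo '[{"aperture": 60, "ty": 8}]' | python3 -m crank>/dev/null;python3 f.py;  echo '[{"aperture": 60, "ty": 8}]' | python3 -m crank>/dev/null;python3 f.py
```

```text
time: 19.7
tool_pos: [549.9, -94.5, 278.7]
tcp_rot: [-3.136, -0.001, 1.456]
contact_force: [0.9, 0.2, -0.3]
E -2.42 t 19.95 handle 0.151 by yaw 0.174 r 94.8 Ftan -3.14 Frad -1.05 Mz 0.11
E -1.46 t 20.075 handle 0.071 by yaw 0.174 r 95.4 Ftan -2.06 Frad -1.73 Mz 0.09
E -0.63 t 20.2 handle -0.011 by yaw 0.174 r 96.4 Ftan -0.88 Frad 0.13 Mz 0.04
E 0.37 t 20.325 handle -0.092 by yaw 0.174 r 98.1 Ftan 0.26 Frad -0.18 Mz 0.02
E 0.2 t 20.45 handle -0.17 by yaw 0.174 r 100.4 Ftan 0.45 Frad 0.06 Mz -0.04
E 0.59 t 20.575 handle -0.241 by yaw 0.174 r 103.2 Ftan 0.37 Frad 0.14 Mz 0.03
```

```bash
echo '[{"aperture": 60, "ty": -4, "tz": -30}, {"aperture": 60, "ty": -4, "tz": -58}, {"aperture": 60, "tx": -40, "ty": 32, "tz": -58}, {"aperture": 60, "tx": -83, "ty": 32, "tz": -58}, {"aperture": 60, "tx": -83, "ty": 32, "tz": -58}]' | python3 -m crank|head -2; cat >lv.py <<'E'
import sys,cv2
from h import *
c=vision.capture("top");np.savez(sys.argv[1]+".npz",**c)
print(c["color"].astype(float).mean(2)[225:230,318:334].mean(0).round().astype(int).tolist())
H=c["color"].astype(int)
# black handle sleeve: dark, outside the base plate
m=(H.mean(2)<55)
yy,xx=np.where(m[195:250,412:462]);xx+=412;yy+=195
g=H.mean(2)
if len(xx)>20:
    P=np.array([plane(c,x,y,85)[:2] for x,y in zip(xx,yy)])
    sp=np.array([578.4,-4.]);d=P.mean(0)-sp;h=np.arctan2(-d[0],-d[1]);print("bar",len(xx),P.mean(0).round(1),"handle",round(h+.058,3))
    for q in(.5,.4,.3,.2,.1,-.1,-.2,-.3,-.4,-.5): # brightness at the post-top for each pawl angle
        X=sp+48.7*np.array([-np.sin(h),-np.cos(h)])+50*np.array([-np.sin(h+q),-np.cos(h+q)])
        v=c["K"]@(c["R"]@np.r_[X,118.5]+c["t"]);u,w=np.round(v[:2]/v[2]).astype(int);print(q,(u,w),g[w-1:w+2,u-1:u+2].mean().round(),H[w-1:w+2,u-1:u+2].mean((0,1)).round())
E
python3 lv.py top8; python3 - <<'E'
from h import *
a=np.load("top7.npz")["color"].astype(float).mean(2);b=np.load("top8.npz")["color"].astype(float).mean(2)
d=(b-a)[185:240,395:430]
for r in range(0,55,2):print(185+r,"".join("+" if v>25 else "-" if v<-25 else "." for v in d[r]))
E
```

```text
time: 21.2
tool_pos: [630.4, -191.9, 338.3]
[56, 52, 52, 54, 44, 40, 62, 71, 122, 144, 140, 141, 140, 140, 141, 142]
bar 50 [ 567.6 -145.6] handle 0.134
0.5 (np.int64(416), np.int64(220)) 122.0 [126. 124. 117.]
0.4 (np.int64(417), np.int64(218)) 113.0 [117. 115. 108.]
0.3 (np.int64(418), np.int64(215)) 114.0 [116. 115. 110.]
0.2 (np.int64(419), np.int64(213)) 70.0 [71. 70. 70.]
0.1 (np.int64(419), np.int64(211)) 60.0 [59. 59. 61.]
-0.1 (np.int64(419), np.int64(206)) 93.0 [95. 94. 91.]
-0.2 (np.int64(419), np.int64(204)) 125.0 [124. 126. 124.]
-0.3 (np.int64(418), np.int64(202)) 144.0 [141. 144. 145.]
-0.4 (np.int64(418), np.int64(200)) 133.0 [132. 134. 133.]
-0.5 (np.int64(417), np.int64(198)) 115.0 [117. 116. 111.]
185 ...................................
187 ...................................
189 ...................................
191 ...................................
193 ...................................
195 .............................-...-.
197 ...................................
199 ...................................
201 ......................+++..........
203 ......................+++..........
205 ........+++++++++++...........++...
207 .++...++++++++...------------------
209 .+++++..........-------------------
211 ....++++.....................------
213 .......+++++.......................
215 ---------.......+++++++++++++++++++
217 ..............+++++++++++++++++++++
219 ................................+++
221 ......................+............
223 ................++.+++.............
225 .................++++..............
227 ...................................
229 ...................................
231 ...................................
233 ...................................
235 ...................................
237 ...................................
239 ...................................
```

The lever is flipped: the post is a bright neutral spot at (418,202), so the pawl is at about -0.3 and the handle at 0.13. Now I'll pinch the bar and back the jaw off slightly.

```bash
python3 go.py 567 -153.6 241 1.495; echo '[{"aperture": 60, "tx": 28, "ty": -67, "tz": 20, "twist": -0.04}, {"aperture": 60, "tx": 28, "ty": -67, "tz": 60, "twist": -0.04}, {"aperture": 60, "tx": 28, "ty": -67, "tz": 97, "twist": -0.04}, {"aperture": 10, "tx": 28, "ty": -67, "tz": 97, "twist": -0.04}, {"aperture": 10, "tx": 28, "ty": -67, "tz": 97, "twist": -0.04}]' | python3 -m crank>/dev/null; python3 go.py 567 -153.6 241 1.495; echo '[{"aperture": 10}, {"aperture": 10}, {"aperture": 10}, {"aperture": 10}]' | python3 -m crank
```

```text
21.25 [ 630.4 -190.2  338.3] [-3.142 -0.     1.452] F [-0.1  0.  -0. ] w 60.0 0.0
rel [ 28.8 -67.3  97.3] turn -0.043
21.875 [ 567.9 -153.   243.1] [3.139 0.    1.496] F [-0.1 -0.5 -0.2] w 45.1 0.0
rel [-0.7 -0.9  2.1] turn 0.001
time: 22.38
tool_pos: [567.6, -153.5, 242.6]
tcp_rot: [3.139, 0.001, 1.495]
contact_force: [2.0, -0.8, 4.2]
grip_width: 15.8
finger_force: 30.0
```

```bash
cat >ca.py <<'E'
from h import *
N=np.mean([vision.capture("top")["color"].astype(float).mean(2) for _ in range(3)],0)[225:230,322:334].mean(0)
hi=N[-4:].mean();lo=52.;i=int(np.argmax(N>(hi+68)/2))
print("edge",round(322+i-(N[i]-(hi+68)/2)/(N[i]-N[i-1]),2),N.round().astype(int).tolist())
E
python3 ca.py;python3 f.py
echo '[{"aperture": 10, "tx": 0.1, "ty": 6, "twist": -0.04}, {"aperture": 10, "tx": 0.5, "ty": 12, "twist": -0.08}]' | python3 -m crank >/dev/null; python3 f.py
echo '[{"aperture": 10, "tx": 0.1, "ty": 6, "twist": -0.04}, {"aperture": 10, "tx": 0.5, "ty": 12, "twist": -0.08}]' | python3 -m crank >/dev/null; python3 f.py;python3 ca.py
echo '[{"aperture": 10, "tx": 0.1, "ty": 7.5, "twist": -0.05}]' | python3 -m crank >/dev/null; python3 f.py;python3 ca.py
```

```text
edge 325.64 [44, 43, 62, 72, 123, 145, 142, 142, 141, 141, 142, 143]
E 2.55 t 22.525 handle 0.13 by yaw 0.134 r 149.9 Ftan 2.01 Frad -0.07 Mz 0.08
E -0.02 t 22.775 handle 0.052 by yaw 0.053 r 149.9 Ftan 0.33 Frad -0.13 Mz -0.05
E -1.1 t 23.025 handle -0.029 by yaw -0.027 r 149.9 Ftan -0.78 Frad -0.08 Mz -0.05
edge 325.63 [45, 43, 64, 73, 125, 147, 144, 144, 142, 143, 145, 144]
E -4.34 t 23.3 handle -0.076 by yaw -0.076 r 150.0 Ftan -3.36 Frad -0.37 Mz -0.15
edge 325.68 [44, 43, 63, 73, 122, 145, 144, 144, 143, 143, 145, 145]
```

```bash

echo '[{"aperture": 10, "tx": 0.1, "ty": 6, "twist": -0.04}]' | python3 -m crank >/dev/null; python3 f.py;python3 ca.py
echo '[{"aperture": 10, "ty": 3, "twist": -0.02}]' | python3 -m crank >/dev/null; python3 f.py;python3 ca.py
```

```text
E -2.62 t 23.575 handle -0.116 by yaw -0.116 r 150.0 Ftan -1.37 Frad -0.43 Mz -0.19
edge 326.1 [38, 43, 64, 72, 103, 135, 145, 145, 144, 143, 145, 145]
E -4.81 t 23.85 handle -0.135 by yaw -0.136 r 150.0 Ftan -3.39 Frad 0.06 Mz -0.21
edge 326.36 [37, 42, 64, 72, 93, 130, 146, 144, 144, 143, 144, 145]
```

```bash

echo '[{"aperture": 10, "tx": 0.1, "ty": -7.5, "twist": 0.05}, {"aperture": 60, "tx": 0.1, "ty": -7.5, "twist": 0.05}, {"aperture": 60, "tx": 0.1, "ty": -7.5, "twist": 0.05}, {"aperture": 60, "tx": 0.1, "ty": -7.5, "twist": 0.05}, {"aperture": 60, "tx": 0.1, "ty": -7.5, "tz": -60, "twist": 0.05}]' | python3 -m crank >/dev/null; python3 f.py
echo '[{"aperture": 60, "tz": -10}, {"aperture": 60, "tx": 55, "ty": 17, "tz": -10}, {"aperture": 60, "tx": 55, "ty": 17}, {"aperture": 60, "tx": 55, "ty": 17, "tz": 23}, {"aperture": 60, "tx": 55, "ty": 17, "tz": 23}]' | python3 -m crank; python3 f.py; python3 ca.py
echo '[{"aperture": 60, "ty": -10}, {"aperture": 60, "ty": -18}]' | python3 -m crank>/dev/null;python3 f.py;  echo '[{"aperture": 60, "ty": -8}]' | python3 -m crank>/dev/null;python3 f.py; echo '[{"aperture": 60, "ty": -8}]' | python3 -m crank>/dev/null;python3 f.py; echo '[{"aperture": 60, "ty": -8}]' | python3 -m crank>/dev/null;python3 f.py;  echo '[{"aperture": 60, "ty": -8}]' | python3 -m crank>/dev/null;python3 f.py
```

```text
E 1.66 t 24.625 handle -0.08 by yaw -0.086 r 149.4 Ftan 1.42 Frad -0.38 Mz 0.04
time: 25.25
tool_pos: [608.3, -95.6, 276.2]
tcp_rot: [-3.137, -0.002, 1.715]
contact_force: [0.5, 1.0, 0.1]
grip_width: 60.2
finger_force: 0.0
E 1.03 t 25.25 handle -0.257 by yaw -0.086 r 96.4 Ftan 0.62 Frad 0.91 Mz 0.06
edge 326.41 [36, 42, 63, 70, 89, 127, 143, 142, 142, 141, 142, 142]
E 2.73 t 25.65 handle -0.07 by yaw -0.086 r 95.2 Ftan 3.27 Frad -1.73 Mz -0.08
E 1.79 t 25.775 handle 0.009 by yaw -0.086 r 95.8 Ftan 2.17 Frad -1.92 Mz -0.06
E 1.8 t 25.9 handle 0.094 by yaw -0.086 r 96.7 Ftan 2.06 Frad -1.54 Mz -0.04
E 1.33 t 26.025 handle 0.177 by yaw -0.086 r 98.3 Ftan 1.47 Frad -0.89 Mz -0.02
E 0.58 t 26.15 handle 0.255 by yaw -0.086 r 100.5 Ftan 0.27 Frad -1.29 Mz 0.05
```

```bash
echo '[{"aperture": 60, "ty": 4, "tz": -30}, {"aperture": 60, "ty": 4, "tz": -60}, {"aperture": 60, "tx": -40, "ty": 40, "tz": -60}, {"aperture": 60, "tx": -90, "ty": 75, "tz": -60}, {"aperture": 60, "tx": -95, "ty": 75, "tz": -60}]' | python3 -m crank|head -2; python3 lv.py top9;python3 ca.py
```

```text
time: 26.78
tool_pos: [648.3, -188.5, 336.8]
[58, 53, 55, 49, 35, 43, 62, 71, 90, 128, 144, 143, 142, 141, 142, 144]
bar 73 [ 579.  -131.2] handle 0.053
0.5 (np.int64(417), np.int64(216)) 116.0 [120. 118. 111.]
0.4 (np.int64(418), np.int64(214)) 137.0 [141. 139. 132.]
0.3 (np.int64(419), np.int64(212)) 154.0 [158. 156. 148.]
0.2 (np.int64(419), np.int64(210)) 152.0 [156. 154. 147.]
0.1 (np.int64(419), np.int64(207)) 136.0 [136. 137. 136.]
-0.1 (np.int64(419), np.int64(203)) 124.0 [122. 125. 125.]
-0.2 (np.int64(418), np.int64(200)) 83.0 [84. 84. 81.]
-0.3 (np.int64(418), np.int64(198)) 113.0 [116. 114. 108.]
-0.4 (np.int64(417), np.int64(196)) 115.0 [118. 116. 110.]
-0.5 (np.int64(416), np.int64(194)) 116.0 [119. 117. 112.]
edge 326.41 [35, 42, 63, 71, 90, 128, 144, 142, 142, 142, 142, 143]
```

```bash
python3 - <<'E'
from h import *
import cv2
c=np.load("top9.npz");S=vision.capture("side");np.savez("side9.npz",**S)
z=np.zeros((600,800,3),np.uint8)
z[:300,:400]=cv2.resize(c["color"][180:240,365:445,::-1],(400,300),interpolation=cv2.INTER_CUBIC)
z[300:,:400]=cv2.resize(c["color"][190:250,270:350,::-1],(400,300),interpolation=cv2.INTER_CUBIC)
z[:300,400:]=cv2.resize(S["color"][230:320,310:430,::-1],(400,300),interpolation=cv2.INTER_CUBIC)
z[300:,400:]=cv2.resize(S["color"][180:270,250:370,::-1],(400,300),interpolation=cv2.INTER_CUBIC)
cv2.imwrite("pics/c8.png",z)
E
```

```text
(no output)
```

View pics/c8.png

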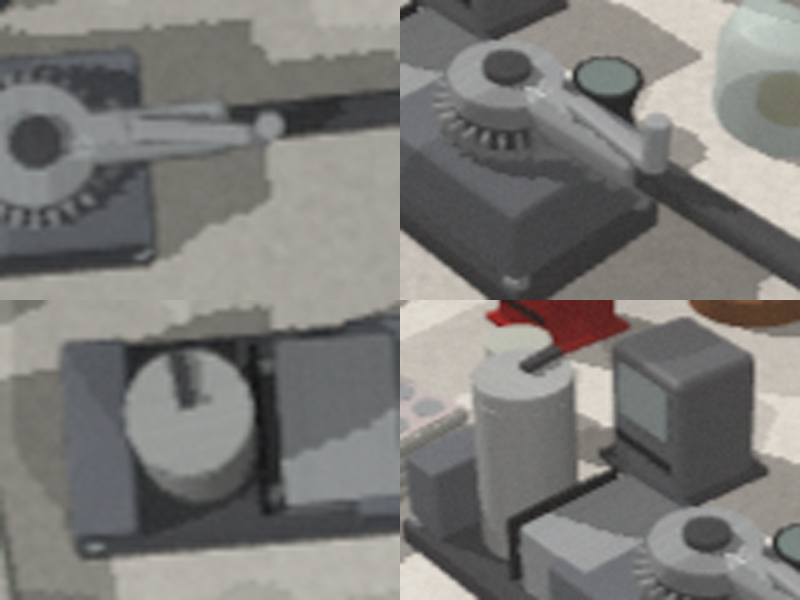

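The canister is upright and held, with its rib toward the reader and the pad touching it. The post is at top-panel (268,124), close to the bar line that runs through (380,107). I'll compute the pawl angle.

```bash
python3 - <<'E'
from h import *
T=dict(np.load("top9.npz"));S=dict(np.load("side9.npz"))
sp=np.array([578.4,-4.]);ang=lambda d:np.arctan2(-d[0],-d[1])
p=plane(T,365+268/5,180+123/5,118.5)[:2]
pt=tri(T,(418.6,204.7),S,(310+(656-400)*.3,230+119*.3));print(p,pt)
for x,y in((300,116),(340,111.5),(385,106)):
  b=plane(T,365+x/5,180+y/5,87.5)[:2];h=ang(b-sp);piv=sp+48.7*np.array([-np.sin(h),-np.cos(h)]);d=p-piv
  print("bar",b.round(1),"handle",(h+.058).round(3),"pawl",(ang(d)-h).round(3),np.linalg.norm(d).round(1))
E
```

```text
[ 579.66963805 -101.58672553] (array([ 579.1, -101.4,  117.4]), np.float64(1.2))
bar [ 587.6 -122.1] handle -0.02 pawl 0.129 49.1
bar [ 589.2 -139.8] handle -0.022 pawl 0.133 49.1
bar [ 591.3 -159.8] handle -0.025 pawl 0.138 49.1
```

```bash
python3 - <<'E'
from h import *
T=dict(np.load("top9.npz"))
a=plane(T,308.1,211,124);b=plane(T,305.7,200.6,124);l=plane(T,270+190/5,190+110/5,120)
print(a.round(1),b.round(1),l.round(1),np.arctan2(*(b-a)[[1,0]]),np.arctan2(*(b-l)[[1,0]]),"want",np.arctan2(153-l[1],661.5-l[0]))
E
```

```text
[569.9 135.6 124. ] [592.6 140.5 124. ] [568.4 136.  120. ] 0.20968033607563494 0.18075011753486872 want 0.18018892722676028
```

```bash
python3 -c "
from plant import bot
print(bot.close_job())"
```

```text
the job is handed in; nothing more can be done
None
```

I handed the job in at about 27 s: the canister stands upright with its label within about 0.03 rad of the reader window, the lever is on the tightening side (about +0.13 rad), and the pad is compressed an estimated 4.6 mm, after I over-tightened to about 6 mm and backed it off by flipping the lever over and back; one mistyped approach row had no visible effect, and I did not measure the bystanders again at the end.

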